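Refill the paint box from behind the jars

TASK

Clear all three paint jars off their coasters and stand them upright on the grey mat, then fetch the green paint cake from behind and seat it flat in the empty green-rimmed well of the blue paint box while the jars wait on the mat. Then put each jar back, upright and centred on the coaster of its own colour. Leave the purple cake where it is and never knock a jar over.

Things in the scene. Friction and masses are not known exactly. Their poses are not given: they have to be found in the camera images.
- jar_red: red screw-top paint jar, upright cylinder 44 mm in diameter (lid 43 mm) and 95 mm tall, 110 to 220 g, loose, smooth sides with a paper label band; origin at the centre of its underside, z up. At the start it stands centred (within 3 mm) on the red coaster.
- coaster_red: red flat round coaster, 64 mm in diameter, 3 mm thick, fixed on the stand: a 12 mm thick pale wooden board, 170 by 250 mm, lying on the table. Origin at the centre of its underside (12 mm above the table; its top, where the jar stands, is 15 mm above the table). Its x axis is the stand's x axis: it points from the row of jars to the two paint cakes behind them, roughly away from the robot. The three coasters stand in a row along y, 74 mm apart, in any order of colours.
- jar_yellow: yellow screw-top paint jar, upright cylinder 44 mm in diameter (lid 43 mm) and 95 mm tall, 110 to 220 g, loose, smooth sides with a paper label band; origin at the centre of its underside, z up. At the start it stands centred (within 3 mm) on the yellow coaster.
- coaster_yellow: yellow flat round coaster, 64 mm in diameter, 3 mm thick, fixed on the stand: a 12 mm thick pale wooden board, 170 by 250 mm, lying on the table. Origin at the centre of its underside (12 mm above the table; its top, where the jar stands, is 15 mm above the table). Its x axis is the stand's x axis: it points from the row of jars to the two paint cakes behind them, roughly away from the robot. The three coasters stand in a row along y, 74 mm apart, in any order of colours.
- jar_blue: blue screw-top paint jar, upright cylinder 44 mm in diameter (lid 43 mm) and 95 mm tall, 110 to 220 g, loose, smooth sides with a paper label band; origin at the centre of its underside, z up. At the start it stands centred (within 3 mm) on the blue coaster.
- coaster_blue: blue flat round coaster, 64 mm in diameter, 3 mm thick, fixed on the stand: a 12 mm thick pale wooden board, 170 by 250 mm, lying on the table. Origin at the centre of its underside (12 mm above the table; its top, where the jar stands, is 15 mm above the table). Its x axis is the stand's x axis: it points from the row of jars to the two paint cakes behind them, roughly away from the robot. The three coasters stand in a row along y, 74 mm apart, in any order of colours.
- cake_green: dark green paint cake: disc 40 mm in diameter, 24 mm tall, about 40 g, loose; origin at the centre of its underside. At the start it lies flat on the wooden board (12 mm above the table), behind the jars: its centre is about 60 mm behind the row of jars, level with a gap between two jars, and a gripper cannot get down to it before the jars are gone.
- cake_purple: purple paint cake of the same size (40 mm in diameter, 24 mm tall), loose, beside the green one, centres about 90 mm apart along the board; origin at the centre of its underside. It stays where it is.
- paintbox: blue plastic paint box, fixed, 160 mm along its x, 140 mm along its y, 12 mm high, with four worn paint cakes flush with its top near the corners and one empty round white well with a green rim in its middle. Origin on the table under the centre of the empty well, z up. The well is 54 mm in diameter, 8 mm deep: its floor is 4 mm above the table. A seated cake stands 16 mm proud of the box's top.
- mat: plain grey rectangular mat at one side of the board, fixed, 260 mm along its x, 120 mm along its y, 3 mm thick; origin at the centre of its underside. Empty at the start: the side area for the jars. The paint box is at the other side.

How it is judged:
On the way, in this order (a step that is already met when the one before it is completed fails the run):
1. all three jars stand released on the grey mat, the green cake still in its place on the board (x of jar_red in the frame of mat between -0.122 and 0.122 m and y of jar_red in the frame of mat between -0.052 and 0.052 m and z of each of jar_red, jar_yellow, jar_blue in the frame of mat below 0.012 m and angle between each of jar_red, jar_yellow, jar_blue's own z axis and vertical below 0.15 rad and contact force between the fingers and jar_red below 0.2 N and linear speed of each of jar_red, jar_yellow, jar_blue below 0.02 m/s and x of jar_yellow in the frame of mat between -0.122 and 0.122 m and y of jar_yellow in the frame of mat between -0.052 and 0.052 m and contact force between the fingers and jar_yellow below 0.2 N and x of jar_blue in the frame of mat between -0.122 and 0.122 m and y of jar_blue in the frame of mat between -0.052 and 0.052 m and contact force between the fingers and jar_blue below 0.2 N and distance of cake_green from where it was at the start of the episode below 0.02 m), for 0.2 s.
2. the green cake lies flat and released in the empty well while all three jars still stand on the mat (horizontal distance between cake_green and paintbox below 0.01 m and z of cake_green in the frame of paintbox below 0.008 m and angle between cake_green's own z axis and vertical below 0.1 rad and contact force between the fingers and cake_green below 0.2 N and linear speed of cake_green below 0.02 m/s and x of jar_red in the frame of mat between -0.122 and 0.122 m and y of jar_red in the frame of mat between -0.052 and 0.052 m and z of each of jar_red, jar_yellow, jar_blue in the frame of mat below 0.012 m and angle between each of jar_red, jar_yellow, jar_blue's own z axis and vertical below 0.15 rad and x of jar_yellow in the frame of mat between -0.122 and 0.122 m and y of jar_yellow in the frame of mat between -0.052 and 0.052 m and x of jar_blue in the frame of mat between -0.122 and 0.122 m and y of jar_blue in the frame of mat between -0.052 and 0.052 m), for 0.2 s.
At the end, for the whole second after the job is handed in: Each jar stands upright (within 0.15 rad), released and at rest, on the coaster of its own colour, centred within 12 mm; the green cake lies flat on the floor of the paint box's empty well, within 10 mm of its centre, released and at rest; the purple cake is within 20 mm of its starting place (horizontal distance between jar_red and coaster_red below 0.012 m and height (world z) of each of jar_red, jar_yellow, jar_blue below 0.022 m and angle between each of jar_red, jar_yellow, jar_blue's own z axis and vertical below 0.15 rad and contact force between the fingers and jar_red below 0.2 N and linear speed of each of jar_red, jar_yellow, jar_blue, cake_green, cake_purple below 0.02 m/s and horizontal distance between jar_yellow and coaster_yellow below 0.012 m and contact force between the fingers and jar_yellow below 0.2 N and horizontal distance between jar_blue and coaster_blue below 0.012 m and contact force between the fingers and jar_blue below 0.2 N and horizontal distance between cake_green and paintbox below 0.01 m and z of cake_green in the frame of paintbox below 0.008 m and angle between cake_green's own z axis and vertical below 0.1 rad and contact force between the fingers and cake_green below 0.2 N and distance of cake_purple from where it was at the start of the episode below 0.02 m); the robot touches nothing.
It fails at once if the purple cake is shifted by more than 20 mm (distance of cake_purple from where it was at the start of the episode above 0.02 m).
It fails at once if a jar is knocked over (tilted more than 0.7 rad) (angle between any of jar_red, jar_yellow, jar_blue's own z axis and vertical above 0.7 rad).
It also fails if it takes over 131 s, if anything falls off the work surface, if the arm or the gripper's body presses on something with over 40 N, if the wrist force passes 120 N, or if a joint passes its speed limit or range.

ROBOT

A 7-joint arm with a two-finger parallel gripper is mounted at the origin on the work surface. World frame = base frame: x ahead of the robot, y to its left, z up, the work surface at z = 0. Lengths are in m, angles in rad, forces in N, time in s.
With the tool pointing down it reaches from about 0.4 to 0.85 m from the base axis. Payload 4.5 kg.
Tool frame: the origin (TCP) lies at the very end of the fingers, on their centre line; the grasp point (between the pads) lies 19 mm behind it; z points along the fingers, y is the line along which they close (so a half turn about z gives the same grasp; the last joint's range is limited). The gripper opens to 88 mm and grips with 3 to 60 N. Pads are 18 mm wide; open, the fingers measure 123 mm over their backs; the gripper's body (75 mm by 187 mm) begins 45 mm behind the grasp point.
Start: joints at [-1.208, 0.689, -0.195, 1.565, 0.157, 0.902, -0.215], TCP at [0.202, 0.592, 0.239] pointing down, gripper open.
Joint ranges: [-3.01, 3.01], [-0.46, 2.08], [-1.47, 1.51], [0.13, 2.56], [-1, 4.14], [0.04, 2.09], [-2.66, 2.66]. Speed limits (rad/s): [2.57, 2.57, 3.14, 3.14, 3.14, 3.14, 3.14].

INTERFACE

Orientations are given as a unit quaternion [x, y, z, w].
In Python, from plant import r gives the robot as it stands. The module is installed in compiled form; this text tells all that it offers.
- The arm moves only by the tool step_arm, never from a script. Its argument "increments" is a list of rows, each a list of 2 entries, a list of its own where there are three numbers: the shift along the world's x, y, z in cm, then the turn, a rotation vector about the world's x, y, z in degrees. A call has exactly 10 rows; each row shifts and turns the commanded pose from where the row before left it; what a row does not reach is not made up. A row lasts 1/10 s, in which the tool goes at most 50 mm and 8.59 degrees, less where a joint would pass 70% of its speed; a pose out of reach is approached as far as the arm can. A call is refused whole if a number of a shift passes 5 or a number of a turn 8.59, either way. A call with a gripper value outside its range is refused whole. "fingers" is the opening, from 0 (shut) to 1 (fully open), set as the call begins (left out, the last holds). The fingers move at their own pace and stop on an object; "grip_force" is the grip in N (left out, the last holds). Time passes only in rows, so rows that do not move let the fingers close, or fill a call up. It gives the time, the measured TCP pose, the force, the opening and the grip force at its end, in the units of the state.
- r.get_state(): the state, without advancing time (a new reading comes with each control period).
- r.snapshot(name): name is "scene" or "side" or "wrist"; returns (picture, depth): 384x512x3 uint8, red, green, blue; 384x512 float32, m along the optical axis (not along the pixel's ray), 0 where there is no reading.
- r.calibration(name): a dict with "fov_y" (degrees; the focal length in pixels is half the picture's height over the tangent of half this angle, whatever the lens; pixels are square), "cx", "cy" (the principal point, pixels), "R" (3x3) and "t" (3): a world point X has camera coordinates R X + t. Camera axes: x right, y down, z forward; pixel columns grow to the right and rows downward; lengths in m; the calibration is good to about 2 mm. A picture is of the moment at which its call begins: read the wrist's pose just before it. calibration takes no time and is no camera call; for the wrist camera it gives the pose at the moment of the call.
- r.finish_job(): hands the job in; it is judged then, once.
The state is a dict: "clock": time; "q": joint angles; "qd": joint speeds; "joint_torque": joint torques, N m; "tool_pos": TCP position; "eef_rot": TCP orientation; "contact_force": force on the tool from outside, world axes, zero at the start; "moment": the same for the moment, N m; "opening": opening from 0.0 (shut) to 1.0 (fully open); "finger_force": force on a finger pad.
Only numpy, scipy, OpenCV 4.12 (cv2) and the standard library are available. Lean on these libraries where they do the work, as an engineer would, in place of code of your own. Each camera call takes 0.05 s, during which the arm holds its last target. There are 200 camera calls.

## Working session

There is one attempt and no reset: what is moved stays moved. The work goes in short steps, Python scripts to look and compute and a tool call to move; the robot and the scene stay as the last step left them, time stands still between calls to the robot, and variables do not carry over. Pictures are saved under pics/ and viewed, at most 14 in all, crops included, and the job is handed in when it is done.

Besides the shell and the picture viewer there is one more tool, called after ">>>" as name([rows], argument=value, ...), one row to a line, values as JSON. step_arm: Moves the arm, as the interface text tells. Its arguments: {"type":"object","properties":{"increments":{"type":"array","items":{"type":"array"}},"fingers":{"type":"number"},"grip_force":{"type":"number"}},"required":["increments"]}

```bash
mkdir -p pics
cat > h.py <<'E'
import numpy as np, cv2
from plant import r
def cal(n):
    c=r.calibration(n); f=192/np.tan(np.radians(c['fov_y'])/2)
    return f,c['cx'],c['cy'],np.array(c['R']),np.array(c['t'])
def pts(n):
    C=cal(n); im,d=r.snapshot(n); f,cx,cy,R,t=C
    v,u=np.mgrid[:384,:512]; P=np.stack([(u-cx)/f*d,(v-cy)/f*d,d],-1)
    return im,d,(P-t)@R
def save(im,n): cv2.imwrite('pics/'+n+'.png',im[:,:,::-1])
E
python3 - <<'E'
from h import *
s=r.get_state(); print(s)
for n in ['scene','side']:
    im,d,W=pts(n); save(im,n); np.savez(n+'.npz',im=im,d=d,W=W); print(n,cal(n))
a=cv2.imread('pics/scene.png');b=cv2.imread('pics/side.png')
E
```

```text
{'clock': 0.0, 'q': array([-1.2081736 ,  0.68999488, -0.19454777,  1.56634979,  0.15732571,
        0.90248437, -0.21511424]), 'qd': array([-1.53441987e-03,  1.42615690e-03,  4.32437316e-04, -2.14997377e-05,
        1.33953851e-03, -2.85229788e-04,  9.29498782e-04]), 'joint_torque': array([ 3.70108964e-04, -5.27562296e+01, -1.26681089e+00, -1.53421694e+01,
       -5.26150223e-02,  6.70233960e-03,  1.92916759e-04]), 'tool_pos': array([0.20166109, 0.5909031 , 0.23790255]), 'eef_rot': array([ 1.63615901e-01,  9.86523690e-01, -9.15700345e-04, -8.63220811e-05]), 'contact_force': array([-0.66573345, -0.16692624, -0.09712976]), 'moment': array([-0.02644096,  0.07190712,  0.02698341]), 'finger_force': 0.0, 'opening': 0.9994508114418963}
scene (np.float64(385.7724193380874), 257.03521984208936, 193.46117560727507, array([[ 0.79828067,  0.60214464, -0.01303084],
       [ 0.47715561, -0.64548522, -0.59638188],
       [-0.36751937,  0.46986239, -0.80259507]]), array([-0.44496861, -0.24732077,  0.98621752]))
side (np.float64(463.9929948104473), 258.85963655504105, 189.51341055147307, array([[ 0.82647607, -0.56288836, -0.00969579],
       [-0.32727636, -0.46637652, -0.82181697],
       [ 0.45806931,  0.68238525, -0.56966909]]), array([-0.46652223,  0.20120263,  0.93812914]))
```

View pics/scene.png

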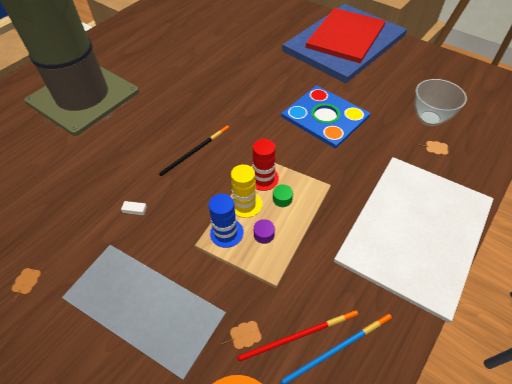

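View pics/side.png

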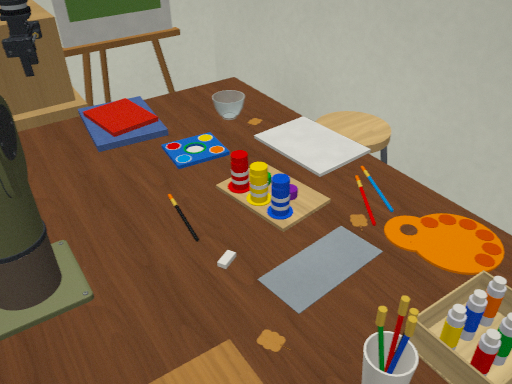

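The scene view shows the blue, yellow and red jars at about (225,220), (244,190) and (263,165). The green cake is at (283,195), the purple at (264,231), the well at (326,114) and the mat around (145,310). The side view shows the same layout.

Run:
```python
from h import *
for n in ['scene','side']:
    z=np.load(n+'.npz'); im,W,d=z['im'],z['W'],z['d']
    hsv=cv2.cvtColor(im,cv2.COLOR_RGB2HSV); H,S,V=[hsv[...,i].astype(int) for i in range(3)]
    Z=W[...,2]; ok=d>0
    box=(slice(130,260),slice(190,335)) if n=='scene' else (slice(140,230),slice(210,335))
    roi=np.zeros(H.shape,bool); roi[box]=1
    hue={'red':((H<6)|(H>174)),'yellow':(H>25)&(H<33),'blue':(H>110)&(H<126),'green':(H>45)&(H<90),'purple':(H>130)&(H<160)}
    for k,m in hue.items():
        m=m&roi&ok&(S>120)
        zt=Z[m].max() if m.any() else None
        top=m&(Z>zt-0.004) 
        P=W[top]
        c,rad=cv2.minEnclosingCircle(P[:,:2].astype(np.float32))
        print(n,k,m.sum(),'ztop',np.median(P[:,2]).round(4),'c',np.round(c,4),'r',round(rad,4),len(P))
        if k in('red','yellow','blue'):
            b=m&(Z<0.02)&(Z>0.008); 
            if b.sum()>5:
                c,rad=cv2.minEnclosingCircle(W[b][:,:2].astype(np.float32)); print('   coaster',np.round(c,4),round(rad,4),np.median(Z[b]).round(4))
    # mat
    hp={'scene':(145,310),'side':(320,265)}[n]
    g=((S<60)&(V>100)&(V<185)&(np.abs(Z)<0.02)&ok).astype(np.uint8); g=cv2.morphologyEx(g,cv2.MORPH_OPEN,np.ones((3,3)))
    nl,L=cv2.connectedComponents(g); mm=L==L[hp[1],hp[0]]
    print('mat',mm.sum(),cv2.minAreaRect(W[mm][:,:2].astype(np.float32)),np.median(Z[mm]))
    roi2=np.zeros(H.shape,bool)
    roi2[(slice(85,150),slice(270,380)) if n=='scene' else (slice(130,170),slice(155,235))]=1
    m=roi2&hue['green']&(S>100); c,rad=cv2.minEnclosingCircle(W[m][:,:2].astype(np.float32)); print('rim',m.sum(),c,rad,np.median(Z[m]))
    m=roi2&(H>100)&(H<112)&(S>150)&(Z<0.03); print('box',cv2.minAreaRect(W[m][:,:2].astype(np.float32)),np.median(Z[m]))
    roi3=np.zeros(H.shape,bool); roi3[(slice(155,285),slice(190,335)) if n=='scene' else (slice(165,230),slice(212,332))]=1
    m=roi3&(Z>0.006)&(Z<0.018)&ok; print('board',cv2.minAreaRect(W[m][:,:2].astype(np.float32)),np.median(Z[m]))
```

```text
scene red 913 ztop 0.1101 c [0.5383 0.0501] r 0.0222 296
   coaster [0.5451 0.0497] 0.0299 0.0153
scene yellow 493 ztop 0.1102 c [ 0.5463 -0.0255] r 0.0207 286
   coaster [ 0.5526 -0.0239] 0.0296 0.0152
scene blue 1178 ztop 0.1102 c [ 0.5582 -0.098 ] r 0.0215 379
   coaster [ 0.5584 -0.0962] 0.0314 0.015
scene green 362 ztop 0.0363 c [0.5989 0.0296] r 0.0195 202
scene purple 395 ztop 0.0363 c [ 0.6174 -0.0575] r 0.0198 270
mat 10604 ((0.527737021446228, -0.28640004992485046), (0.26364052295684814, 0.1204107403755188), 6.905523300170898) 0.003094826916967687
rim 159 (0.5343155860900879, 0.2997550964355469) 0.03523370996117592 0.012512534113165559
box ((0.5317565202713013, 0.300062358379364), (0.1440936028957367, 0.17170943319797516), 85.23609161376953) 0.011877864543167367
board ((0.626017689704895, -0.010304063558578491), (0.23783019185066223, 0.2533414959907532), 8.647623062133789) 0.012195605819703538
side red 600 ztop 0.1117 c [0.5373 0.0472] r 0.0217 94
   coaster [0.5352 0.0448] 0.0307 0.0167
side yellow 349 ztop 0.1116 c [ 0.5451 -0.0279] r 0.022 117
   coaster [0.592  0.0264] 0.0997 0.0166
side blue 207 ztop 0.1112 c [ 0.5546 -0.1014] r 0.0212 11
   coaster [ 0.5574 -0.0982] 0.0308 0.016
side green 30 ztop 0.0391 c [0.6075 0.0202] r 0.0122 6
side purple 96 ztop 0.0379 c [ 0.6207 -0.065 ] r 0.0177 41
mat 4972 ((0.5323609709739685, -0.2873232364654541), (0.26708984375, 0.12102098017930984), 7.185571670532227) 0.00446628401005114
rim 77 (0.28823423385620117, -0.23919664323329926) 0.6291000247001648 0.013780155265501233
box ((0.5391931533813477, 0.29656970500946045), (0.14666372537612915, 0.17030592262744904), 84.97312927246094) 0.013022092322596265
board ((0.5964779853820801, -0.0290968120098114), (0.2822887897491455, 0.3122521936893463), 54.95746612548828) 0.013648563548813716
```

>>> step_arm([
  [[1.7, -3, 0.5], [0, 0, -3.2]],
  [[1.7, -3, 0.5], [0, 0, -3.2]],
  [[1.7, -3, 0.5], [0, 0, -3.2]],
  [[1.7, -3, 0.5], [0, 0, -3.2]],
  [[1.7, -3, 0.5], [0, 0, -3.2]],
  [[1.7, -3, 0.5], [0, 0, -3.2]],
  [[1.7, -3, 0.5], [0, 0, -3.2]],
  [[1.7, -3, 0.5], [0, 0, -3.2]],
  [[1.7, -3, 0.5], [0, 0, -3.2]],
  [[1.7, -3, 0.5], [0, 0, -3.2]],
], fingers=1, grip_force=20)

```text
clock: 1.1
tool_pos: [0.3721, 0.2901, 0.2888]
eef_rot: [0.43, 0.903, -0.0, -0.0]
contact_force: [0.7, 0.5, 0.7]
opening: 0.999
finger_force: 0.0
```

>>> step_arm([
  [[1.7, -3, 0.5], [0, 0, -3.2]],
  [[1.7, -3, 0.5], [0, 0, -3.2]],
  [[1.7, -3, 0.5], [0, 0, -3.2]],
  [[1.7, -3, 0.5], [0, 0, -3.2]],
  [[1.7, -3, 0.5], [0, 0, -3.2]],
  [[1.7, -3, 0.5], [0, 0, -3.2]],
  [[1.7, -3, 0.5], [0, 0, -3.2]],
  [[1.7, -3, 0.5], [0, 0, -3.2]],
  [[0, 0, 0], [0, 0, -3.2]],
  [[0, 0, 0], [0, 0, -3.2]],
])

```text
clock: 2.1
tool_pos: [0.508, 0.0501, 0.3285]
eef_rot: [0.664, 0.748, -0.0, 0.0]
contact_force: [-0.7, -0.0, -0.1]
opening: 0.997
finger_force: 0.0
```

Run:
```python
from h import *
s=r.get_state(); print(s['tool_pos'],s['eef_rot'],s['contact_force'])
im,d,W=pts('wrist'); save(im,'w1'); np.savez('w1.npz',im=im,d=d,W=W); print(cal('wrist'))
```

```text
[0.50801137 0.05005437 0.32851154] [ 6.63532453e-01  7.48147452e-01 -2.71651695e-04  5.81853564e-06] [-0.66984094 -0.00887234 -0.13706451]
(np.float64(313.4145579719635), 254.84121718385745, 194.1473866827481, array([[ 9.92851501e-01,  1.19356173e-01, -2.24220241e-05],
       [ 1.13927151e-01, -9.47634720e-01,  2.98343833e-01],
       [ 3.55879302e-02, -2.96213676e-01, -9.54458463e-01]]), array([-0.5096503 , -0.07733715,  0.47375331]))
```

View pics/w1.png

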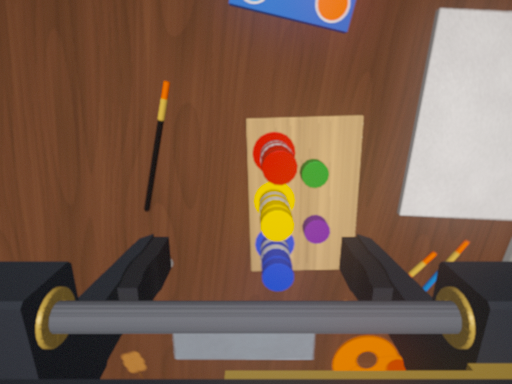

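The wrist view shows the three jar lids at (279,166), (277,222) and (278,271), the green cake at (314,174) and the purple at (316,230). Next I'll measure them here and compare with the scene view.

```bash
cat >> h.py <<'E'
HUE={'red':lambda H:(H<6)|(H>174),'yellow':lambda H:(H>25)&(H<33),'blue':lambda H:(H>110)&(H<126),'green':lambda H:(H>45)&(H<90),'purple':lambda H:(H>130)&(H<160)}
def find(n,k,zlo,zhi,xy,R,data=None):
    "circle centre of the pixels of colour k in a height band near xy"
    im,d,W=data or pts(n); hsv=cv2.cvtColor(im,cv2.COLOR_RGB2HSV)
    m=HUE[k](hsv[...,0].astype(int))&(hsv[...,1]>110)&(d>0)&(W[...,2]>zlo)&(W[...,2]<zhi)&(np.hypot(W[...,0]-xy[0],W[...,1]-xy[1])<R)
    if m.sum()<5: return None
    c,rad=cv2.minEnclosingCircle(W[m][:,:2].astype(np.float32))
    return np.round(c,4),round(rad,4),np.median(W[m][:,2]).round(4),int(m.sum())
E
python3 - <<'E'
from h import *
z=np.load('w1.npz'); D=(z['im'],z['d'],z['W'])
for k,p in dict(red=(.538,.049),yellow=(.546,-.0265),blue=(.5565,-.0995)).items():
    print(k,find('',k,.106,.116,p,.05,D),'coaster',find('',k,.008,.02,p,.05,D))
print(find('','green',.03,.045,(.6,.03),.05,D),find('','purple',.03,.045,(.617,-.06),.05,D))
E
```

```text
red (array([0.536, 0.051]), 0.0204, np.float64(0.111), 421) coaster (array([0.5351, 0.0511]), 0.0304, np.float64(0.0161), 436)
yellow (array([ 0.5445, -0.0235]), 0.0206, np.float64(0.1111), 767) coaster (array([ 0.5459, -0.022 ]), 0.0308, np.float64(0.0161), 365)
blue (array([ 0.5558, -0.0973]), 0.0213, np.float64(0.1111), 725) coaster (array([ 0.5569, -0.0954]), 0.0301, np.float64(0.0162), 163)
(array([0.5962, 0.0313]), 0.0191, np.float64(0.0371), 542) (array([ 0.6148, -0.0561]), 0.019, np.float64(0.0371), 461)
```

>>> step_arm([
  [[0.98, -2.98, -2], [0, 0, 0]],
  [[0.98, -2.98, -2], [0, 0, 0]],
  [[0.98, -2.98, -2], [0, 0, 0]],
  [[0.98, -2.98, -2], [0, 0, 0]],
  [[0.98, -2.98, -2], [0, 0, 0]],
  [[0, 0, -3], [0, 0, 0]],
  [[0, 0, -4], [0, 0, 0]],
  [[0, 0, -4], [0, 0, 0]],
  [[0, 0, -4], [0, 0, 0]],
  [[0, 0, -1.7], [0, 0, 0]],
])

```text
clock: 3.15
tool_pos: [0.5545, -0.0966, 0.0581]
eef_rot: [0.661, 0.75, -0.001, -0.003]
contact_force: [0.6, 0.4, 1.0]
opening: 0.998
finger_force: 0.0
```

>>> step_arm([
  [[0, 0, 0], [0, 0, 0]],
  [[0, 0, 0], [0, 0, 0]],
  [[0, 0, 0], [0, 0, 0]],
  [[0, 0, 0], [0, 0, 0]],
  [[0, 0, 0], [0, 0, 0]],
  [[0, 0, 0], [0, 0, 0]],
  [[0, 0, 0], [0, 0, 0]],
  [[0, 0, 0], [0, 0, 0]],
  [[0, 0, 0], [0, 0, 0]],
  [[0, 0, 0], [0, 0, 0]],
], fingers=0, grip_force=20)

```text
clock: 4.15
tool_pos: [0.5573, -0.0975, 0.0625]
eef_rot: [0.662, 0.75, 0.0, 0.0]
contact_force: [0.0, -0.2, 6.8]
opening: 0.493
finger_force: 20.0
```

>>> step_arm([
  [[0, 0, 1.5], [0, 0, 0]],
  [[0, 0, 2.5], [0, 0, 0]],
  [[0.9, -2.5, 0], [0, 0, 0]],
  [[0.9, -2.5, 0], [0, 0, 0]],
  [[1, -2.6, 0], [0, 0, 0]],
  [[1, -2.6, 0], [0, 0, 0]],
  [[1, -2.6, 0], [0, 0, 0]],
  [[0.9, -2.5, 0], [0, 0, 0]],
  [[0.9, -2.5, 0], [0, 0, 0]],
  [[0, 0, 0], [0, 0, 0]],
])

```text
clock: 5.15
tool_pos: [0.6226, -0.2813, 0.1025]
eef_rot: [0.664, 0.748, -0.001, 0.002]
contact_force: [-0.8, -1.0, -0.3]
opening: 0.493
finger_force: 20.0
```

>>> step_arm([
  [[0, 0, 0], [0, 0, 0]],
  [[0, 0, -1.5], [0, 0, 0]],
  [[0, 0, -1.5], [0, 0, 0]],
  [[0, 0, -1], [0, 0, 0]],
  [[0, 0, -0.7], [0, 0, 0]],
  [[0, 0, -0.4], [0, 0, 0]],
  [[0, 0, 0], [0, 0, 0]],
  [[0, 0, 0], [0, 0, 0]],
  [[0, 0, 0], [0, 0, 0]],
  [[0, 0, 0], [0, 0, 0]],
])

```text
clock: 6.15
tool_pos: [0.6229, -0.2755, 0.0507]
eef_rot: [0.662, 0.75, 0.0, 0.0]
contact_force: [-0.4, -1.0, -1.6]
opening: 0.49
finger_force: 20.0
```

>>> step_arm([
  [[0, 0, 0], [0, 0, 0]],
  [[0, 0, 0], [0, 0, 0]],
  [[0, 0, 0], [0, 0, 0]],
  [[0, 0, 0], [0, 0, 0]],
  [[0, 0, 1], [0, 0, 0]],
  [[0, 0, 3], [0, 0, 0]],
  [[0, 0, 3], [0, 0, 0]],
  [[0, 0, 3], [0, 0, 0]],
  [[-0.75, 2.5, 0], [0, 0, 0]],
  [[-1, 3.5, 0], [0, 0, 0]],
], fingers=1)

```text
clock: 7.15
tool_pos: [0.606, -0.218, 0.153]
eef_rot: [0.663, 0.749, 0.0, 0.003]
contact_force: [-0.5, 0.7, -1.4]
opening: 1.002
finger_force: 0.0
```

>>> step_arm([
  [[-1, 3.5, 0], [0, 0, 0]],
  [[-1, 3.5, 0], [0, 0, 0]],
  [[-1, 3, 0], [0, 0, 0]],
  [[-1, 3, 0], [0, 0, 0]],
  [[-1, 3, 0], [0, 0, 0]],
  [[-1, 3, 0], [0, 0, 0]],
  [[0, 0, -2], [0, 0, 0]],
  [[0, 0, -3], [0, 0, 0]],
  [[0, 0, -3], [0, 0, 0]],
  [[0, 0, -0.9], [0, 0, 0]],
])

```text
clock: 8.15
tool_pos: [0.5442, -0.0252, 0.0602]
eef_rot: [0.661, 0.75, -0.001, -0.001]
contact_force: [-0.3, -0.1, 0.6]
opening: 0.999
finger_force: 0.0
```

>>> step_arm([
  [[0, 0, 0], [0, 0, 0]],
  [[0, 0, 0], [0, 0, 0]],
  [[0, 0, 0], [0, 0, 0]],
  [[0, 0, 0], [0, 0, 0]],
  [[0, 0, 0], [0, 0, 0]],
  [[0, 0, 0], [0, 0, 0]],
  [[0, 0, 0], [0, 0, 0]],
  [[0, 0, 0], [0, 0, 0]],
  [[0, 0, 0], [0, 0, 0]],
  [[0, 0, 0], [0, 0, 0]],
], fingers=0)

```text
clock: 9.15
tool_pos: [0.5457, -0.0254, 0.0622]
eef_rot: [0.662, 0.75, 0.0, 0.0]
contact_force: [0.4, 0.8, 5.7]
opening: 0.492
finger_force: 20.0
```

>>> step_arm([
  [[0, 0, 1.5], [0, 0, 0]],
  [[0, 0, 2.5], [0, 0, 0]],
  [[-0.2, -2.5, 0], [0, 0, 0]],
  [[-0.2, -3.5, 0], [0, 0, 0]],
  [[-0.2, -3.5, 0], [0, 0, 0]],
  [[-0.2, -3.5, 0], [0, 0, 0]],
  [[-0.2, -3.5, 0], [0, 0, 0]],
  [[-0.2, -3.5, 0], [0, 0, 0]],
  [[-0.2, -3.5, 0], [0, 0, 0]],
  [[-0.2, -2.7, 0], [0, 0, 0]],
])

```text
clock: 10.15
tool_pos: [0.528, -0.2901, 0.1011]
eef_rot: [0.662, 0.749, -0.001, -0.0]
contact_force: [0.0, 0.0, -2.3]
opening: 0.49
finger_force: 20.0
```

>>> step_arm([
  [[0, 0, 0], [0, 0, 0]],
  [[0, 0, 0], [0, 0, 0]],
  [[0, 0, -1.5], [0, 0, 0]],
  [[0, 0, -1.5], [0, 0, 0]],
  [[0, 0, -1], [0, 0, 0]],
  [[0, 0, -0.7], [0, 0, 0]],
  [[0, 0, -0.4], [0, 0, 0]],
  [[0, 0, 0], [0, 0, 0]],
  [[0, 0, 0], [0, 0, 0]],
  [[0, 0, 0], [0, 0, 0]],
])

```text
clock: 11.15
tool_pos: [0.5295, -0.2875, 0.0508]
eef_rot: [0.662, 0.75, 0.0, 0.0]
contact_force: [0.1, -0.6, -2.4]
opening: 0.492
finger_force: 20.0
```

>>> step_arm([
  [[0, 0, 0], [0, 0, 0]],
  [[0, 0, 0], [0, 0, 0]],
  [[0, 0, 0], [0, 0, 0]],
  [[0, 0, 0], [0, 0, 0]],
  [[0, 0, 1], [0, 0, 0]],
  [[0, 0, 3], [0, 0, 0]],
  [[0, 0, 3], [0, 0, 0]],
  [[0, 0, 3], [0, 0, 0]],
  [[0.1, 2.5, 0], [0, 0, 0]],
  [[0.1, 3.5, 0], [0, 0, 0]],
], fingers=1)

```text
clock: 12.15
tool_pos: [0.5318, -0.2298, 0.1529]
eef_rot: [0.663, 0.748, 0.0, 0.002]
contact_force: [0.8, 0.9, -0.1]
opening: 0.999
finger_force: 0.0
```

>>> step_arm([
  [[0.1, 3.5, 0], [0, 0, 0]],
  [[0.1, 3.5, 0], [0, 0, 0]],
  [[0.1, 3.5, 0], [0, 0, 0]],
  [[0.1, 3.5, 0], [0, 0, 0]],
  [[0.1, 3.5, 0], [0, 0, 0]],
  [[0, 3.5, 0], [0, 0, 0]],
  [[0, 3.5, 0], [0, 0, 0]],
  [[0, 3.2, 0], [0, 0, 0]],
  [[0, 0, -1], [0, 0, 0]],
  [[0, 0, -2], [0, 0, 0]],
])

```text
clock: 13.15
tool_pos: [0.5377, 0.0509, 0.122]
eef_rot: [0.661, 0.751, 0.002, 0.001]
contact_force: [0.1, -0.5, 0.0]
opening: 0.999
finger_force: 0.0
```

>>> step_arm([
  [[0, 0, -2], [0, 0, 0]],
  [[0, 0, -2], [0, 0, 0]],
  [[0, 0, -1.9], [0, 0, 0]],
  [[0, 0, 0], [0, 0, 0]],
  [[0, 0, 0], [0, 0, 0]],
  [[0, 0, 0], [0, 0, 0]],
  [[0, 0, 0], [0, 0, 0]],
  [[0, 0, 0], [0, 0, 0]],
  [[0, 0, 0], [0, 0, 0]],
  [[0, 0, 0], [0, 0, 0]],
])

```text
clock: 14.15
tool_pos: [0.5364, 0.0496, 0.062]
eef_rot: [0.662, 0.75, 0.0, 0.0]
contact_force: [0.1, -0.0, 0.1]
opening: 0.998
finger_force: 0.0
```

>>> step_arm([
  [[0, 0, 0], [0, 0, 0]],
  [[0, 0, 0], [0, 0, 0]],
  [[0, 0, 0], [0, 0, 0]],
  [[0, 0, 0], [0, 0, 0]],
  [[0, 0, 0], [0, 0, 0]],
  [[0, 0, 0], [0, 0, 0]],
  [[0, 0, 0], [0, 0, 0]],
  [[0, 0, 0], [0, 0, 0]],
  [[0, 0, 0], [0, 0, 0]],
  [[0, 0, 0], [0, 0, 0]],
], fingers=0)

```text
clock: 15.15
tool_pos: [0.5364, 0.0496, 0.0618]
eef_rot: [0.662, 0.75, 0.0, 0.0]
contact_force: [0.5, 1.0, 0.1]
opening: 0.49
finger_force: 19.9
```

>>> step_arm([
  [[0, 0, 1.5], [0, 0, 0]],
  [[0, 0, 2.5], [0, 0, 0]],
  [[-0.8, -2.8, 0], [0, 0, 0]],
  [[-1, -3.5, 0], [0, 0, 0]],
  [[-1, -3.5, 0], [0, 0, 0]],
  [[-1, -3.5, 0], [0, 0, 0]],
  [[-1, -3.5, 0], [0, 0, 0]],
  [[-1, -3.5, 0], [0, 0, 0]],
  [[-1, -3.5, 0], [0, 0, 0]],
  [[-1, -3.5, 0], [0, 0, 0]],
])

```text
clock: 16.15
tool_pos: [0.4572, -0.2246, 0.1015]
eef_rot: [0.662, 0.75, -0.0, -0.001]
contact_force: [0.5, -0.2, -1.9]
opening: 0.492
finger_force: 19.9
```

>>> step_arm([
  [[-1, -3.5, 0], [0, 0, 0]],
  [[-1.2, -4, 0], [0, 0, 0]],
  [[0, 0, 0], [0, 0, 0]],
  [[0, 0, -1.5], [0, 0, 0]],
  [[0, 0, -1.5], [0, 0, 0]],
  [[0, 0, -1], [0, 0, 0]],
  [[0, 0, -0.7], [0, 0, 0]],
  [[0, 0, -0.4], [0, 0, 0]],
  [[0, 0, 0], [0, 0, 0]],
  [[0, 0, 0], [0, 0, 0]],
])

```text
clock: 17.15
tool_pos: [0.4365, -0.2985, 0.051]
eef_rot: [0.662, 0.75, 0.0, 0.0]
contact_force: [0.4, 0.0, -1.3]
opening: 0.492
finger_force: 19.9
```

>>> step_arm([
  [[0, 0, 0], [0, 0, 0]],
  [[0, 0, 0], [0, 0, 0]],
  [[0, 0, 0], [0, 0, 0]],
  [[0, 0, 0], [0, 0, 0]],
  [[0, 0, 1], [0, 0, 0]],
  [[0, 0, 3], [0, 0, 0]],
  [[0, 0, 3], [0, 0, 0]],
  [[0, 0, 3], [0, 0, 0]],
  [[1, 2.5, 0], [0, 0, 0]],
  [[1.5, 3.5, 0], [0, 0, 0]],
], fingers=1)

```text
clock: 18.15
tool_pos: [0.4612, -0.2407, 0.1527]
eef_rot: [0.664, 0.748, -0.0, 0.002]
contact_force: [0.2, 0.0, -0.2]
opening: 1.001
finger_force: 0.0
```

Run:
```python
from h import *
im,d,W=pts('scene'); save(im,'scene2'); D=(im,d,W)
P=dict(red=(.436,-.298),yellow=(.53,-.287),blue=(.624,-.2755)); J=dict(red=(.537,.0495),yellow=(.5455,-.0255),blue=(.557,-.099))
def rep(D):
    for k in P: print(k,find('',k,.09,.108,P[k],.04,D),'coaster',find('',k,.008,.022,J[k],.05,D))
    print(find('','green',.03,.045,(.6,.03),.05,D),find('','purple',.03,.045,(.617,-.06),.05,D),find('','green',.008,.02,(.534,.298),.06,D))
rep(D); rep(pts('side'))
```

```text
red (array([ 0.4386, -0.298 ]), 0.0221, np.float64(0.0978), 583) coaster (array([0.5364, 0.0497]), 0.0318, np.float64(0.0151), 548)
yellow (array([ 0.5297, -0.2863]), 0.021, np.float64(0.0981), 543) coaster (array([ 0.5472, -0.0233]), 0.0319, np.float64(0.0151), 635)
blue (array([ 0.6231, -0.2755]), 0.022, np.float64(0.098), 735) coaster (array([ 0.5571, -0.0975]), 0.0328, np.float64(0.015), 745)
(array([0.5988, 0.0295]), 0.0197, np.float64(0.0359), 274) (array([ 0.6171, -0.0575]), 0.0203, np.float64(0.0359), 321) (array([0.535, 0.301]), 0.0363, np.float64(0.0126), 151)
red (array([ 0.4374, -0.3008]), 0.0226, np.float64(0.0989), 338) coaster (array([0.5306, 0.0491]), 0.0312, np.float64(0.0162), 105)
yellow (array([ 0.5299, -0.2886]), 0.0222, np.float64(0.0993), 255) coaster (array([ 0.5457, -0.0272]), 0.0314, np.float64(0.0163), 63)
blue (array([ 0.6223, -0.2761]), 0.0224, np.float64(0.0984), 34) coaster (array([ 0.5578, -0.0964]), 0.0321, np.float64(0.0159), 18)
None (array([ 0.6154, -0.0576]), 0.0215, np.float64(0.0367), 129) (array([0.5352, 0.3005]), 0.0355, np.float64(0.0137), 76)
```

View pics/scene2.png

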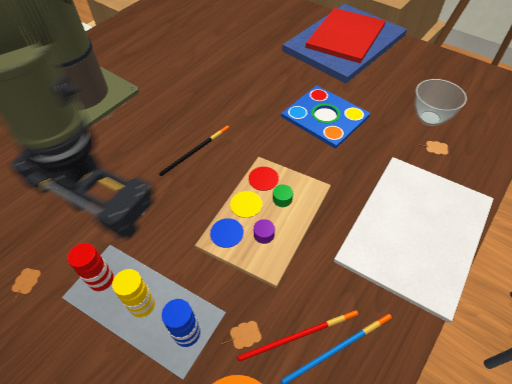

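The scene view shows all three jars upright on the mat, at (85,265), (130,290) and (180,322). The coasters are clear, and the green cake is still at (283,195).

>>> step_arm([
  [[1.7, 3.4, 0], [0, 0, 0]],
  [[1.7, 3.4, 0], [0, 0, 0]],
  [[1.7, 3.4, 0], [0, 0, 0]],
  [[1.7, 3.4, 0], [0, 0, 0]],
  [[1.7, 3.4, 0], [0, 0, 0]],
  [[1.7, 3.4, 0], [0, 0, 0]],
  [[1.7, 3.3, 0], [0, 0, 0]],
  [[1.7, 3.2, 0], [0, 0, 0]],
  [[0, 0, -1], [0, 0, 0]],
  [[0, 0, -1], [0, 0, 0]],
])

```text
clock: 19.25
tool_pos: [0.5974, 0.0311, 0.1307]
eef_rot: [0.661, 0.75, 0.0, 0.0]
contact_force: [-0.7, 0.0, 0.3]
opening: 0.997
finger_force: 0.0
```

>>> step_arm([
  [[0, 0, -2], [0, 0, 0]],
  [[0, 0, -2], [0, 0, 0]],
  [[0, 0, -2], [0, 0, 0]],
  [[0, 0, -2], [0, 0, 0]],
  [[0, 0, -1.5], [0, 0, 0]],
  [[0, 0, -1.1], [0, 0, 0]],
  [[0, 0, 0], [0, 0, 0]],
  [[0, 0, 0], [0, 0, 0]],
  [[0, 0, 0], [0, 0, 0]],
  [[0, 0, 0], [0, 0, 0]],
])

```text
clock: 20.25
tool_pos: [0.5979, 0.0306, 0.0256]
eef_rot: [0.662, 0.75, 0.001, 0.001]
contact_force: [-0.8, 0.5, 0.4]
opening: 0.999
finger_force: 0.0
```

>>> step_arm([
  [[0, 0, 0], [0, 0, 0]],
  [[0, 0, 0], [0, 0, 0]],
  [[0, 0, 0], [0, 0, 0]],
  [[0, 0, 0], [0, 0, 0]],
  [[0, 0, 0], [0, 0, 0]],
  [[0, 0, 0], [0, 0, 0]],
  [[0, 0, 0], [0, 0, 0]],
  [[0, 0, 0], [0, 0, 0]],
  [[0, 0, 0], [0, 0, 0]],
  [[0, 0, 0], [0, 0, 0]],
], fingers=0, grip_force=15)

```text
clock: 21.25
tool_pos: [0.5973, 0.0306, 0.0247]
eef_rot: [0.662, 0.75, 0.0, 0.0]
contact_force: [-0.3, 0.5, -0.0]
opening: 0.447
finger_force: 15.0
```

>>> step_arm([
  [[0, 0, 1.5], [0, 0, 0]],
  [[0, 0, 2.5], [0, 0, 0]],
  [[0, 0, 1], [0, 0, 0]],
  [[-0.8, 3.5, 0], [0, 0, 0]],
  [[-0.8, 3.5, 0], [0, 0, 0]],
  [[-0.8, 3.5, 0], [0, 0, 0]],
  [[-0.8, 3.5, 0], [0, 0, 0]],
  [[-0.8, 3.5, 0], [0, 0, 0]],
  [[-0.8, 3.5, 0], [0, 0, 0]],
  [[-0.8, 3.5, 0], [0, 0, 0]],
])

```text
clock: 22.25
tool_pos: [0.5409, 0.2771, 0.0753]
eef_rot: [0.662, 0.75, 0.0, 0.0]
contact_force: [0.7, -0.2, 0.1]
opening: 0.444
finger_force: 15.0
```

>>> step_arm([
  [[-0.6, 2.5, 0], [0, 0, 0]],
  [[0, 0, -1], [0, 0, 0]],
  [[0, 0, -1], [0, 0, 0]],
  [[0, 0, 0], [0, 0, 0]],
  [[0, 0, 0], [0, 0, 0]],
  [[0, 0, 0], [0, 0, 0]],
  [[0, 0, 0], [0, 0, 0]],
  [[0, 0, 0], [0, 0, 0]],
  [[0, 0, 0], [0, 0, 0]],
  [[0, 0, 0], [0, 0, 0]],
])

```text
clock: 23.25
tool_pos: [0.5353, 0.3006, 0.0549]
eef_rot: [0.662, 0.75, 0.0, 0.0]
contact_force: [0.4, 0.4, 0.1]
opening: 0.442
finger_force: 15.0
```

Run:
```python
from h import *
print(r.get_state()['tool_pos'])
im,d,W=pts('wrist'); D=(im,d,W)
print('rim',find('','green',.008,.018,(.535,.3),.06,D),'cake',find('','green',.03,.08,(.535,.3),.06,D))
a,_,_=pts('scene'); b,_,_=pts('side')
save(np.hstack([im,np.pad(cv2.resize(a[60:170,250:390],None,fx=2,fy=2),((0,164),(0,0),(0,0)))]),'well')
```

```text
[0.53533885 0.30057169 0.05487264]
rim (array([0.5349, 0.3008]), 0.0341, np.float64(0.0135), 1744) cake (array([0.5346, 0.3   ]), 0.0215, np.float64(0.0669), 5475)
```

View pics/well.png

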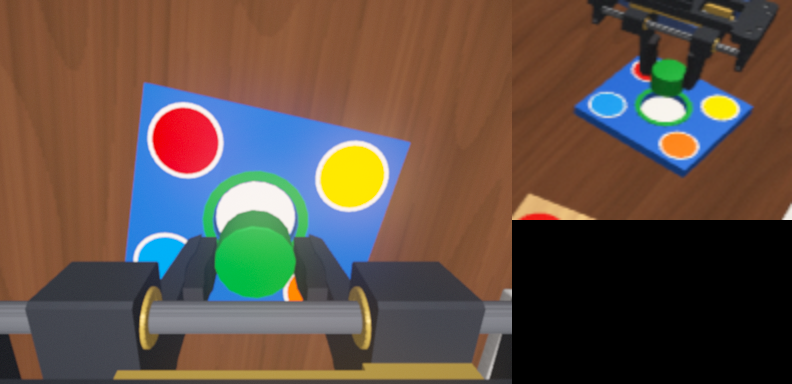

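The wrist view shows the held cake at (255,262) and the well at (255,220). The measured centres agree within 1 mm, so I'll lower it.

>>> step_arm([
  [[0, 0, -1], [0, 0, 0]],
  [[0, 0, -1], [0, 0, 0]],
  [[0, 0, -0.8], [0, 0, 0]],
  [[0, 0, -0.5], [0, 0, 0]],
  [[0, 0, -0.4], [0, 0, 0]],
  [[0, 0, 0], [0, 0, 0]],
  [[0, 0, 0], [0, 0, 0]],
  [[0, 0, 0], [0, 0, 0]],
  [[0, 0, 0], [0, 0, 0]],
  [[0, 0, 0], [0, 0, 0]],
])

```text
clock: 24.4
tool_pos: [0.5354, 0.3006, 0.0179]
eef_rot: [0.662, 0.75, 0.0, 0.0]
contact_force: [-0.3, -0.8, -0.8]
opening: 0.448
finger_force: 15.0
```

>>> step_arm([
  [[0, 0, 0], [0, 0, 0]],
  [[0, 0, 0], [0, 0, 0]],
  [[0, 0, 0], [0, 0, 0]],
  [[0, 0, 0], [0, 0, 0]],
  [[0, 0, 0], [0, 0, 0]],
  [[0, 0, 2], [0, 0, 0]],
  [[0, 0, 3], [0, 0, 0]],
  [[0, 0, 3], [0, 0, 0]],
  [[0, 0, 3], [0, 0, 0]],
  [[0, 0, 2.4], [0, 0, 0]],
], fingers=1)

```text
clock: 25.4
tool_pos: [0.5356, 0.3006, 0.1535]
eef_rot: [0.662, 0.75, 0.001, 0.0]
contact_force: [0.6, 1.0, -0.6]
opening: 0.997
finger_force: 0.0
```

Run:
```python
from h import *
print(r.get_state()['tool_pos'])
for n in ['wrist','scene','side']:
    D=pts(n)
    print(n,'rim',find('','green',.008,.016,(.535,.3),.06,D),'cake',find('','green',.024,.06,(.535,.3),.06,D))
```

```text
[0.53561963 0.30064368 0.15354063]
wrist rim (array([0.5352, 0.2994]), 0.0346, np.float64(0.0136), 1267) cake (array([0.5346, 0.3004]), 0.02, np.float64(0.029), 1411)
scene rim (array([0.5353, 0.3017]), 0.0363, np.float64(0.0125), 159) cake (array([0.537 , 0.2993]), 0.0207, np.float64(0.028), 160)
side rim (array([0.5356, 0.2971]), 0.0342, np.float64(0.0137), 79) cake (array([0.5377, 0.2946]), 0.0242, np.float64(0.0292), 87)
```

>>> step_arm([
  [[-0.6, -3.5, 0], [0, 0, 0]],
  [[-0.6, -3.5, 0], [0, 0, 0]],
  [[-0.6, -3.5, 0], [0, 0, 0]],
  [[-0.6, -3.5, 0], [0, 0, 0]],
  [[-0.6, -3.5, 0], [0, 0, 0]],
  [[-0.6, -3.5, 0], [0, 0, 0]],
  [[-0.6, -3.5, 0], [0, 0, 0]],
  [[-0.6, -3.5, 0], [0, 0, 0]],
  [[-0.6, -3.5, 0], [0, 0, 0]],
  [[-0.6, -3.5, 0], [0, 0, 0]],
])

```text
clock: 26.55
tool_pos: [0.4741, -0.0506, 0.1507]
eef_rot: [0.661, 0.75, -0.001, -0.001]
contact_force: [-0.3, -1.0, -0.2]
opening: 1.002
finger_force: 0.0
```

>>> step_arm([
  [[-0.6, -3.5, 0], [0, 0, 0]],
  [[-0.6, -3.5, 0], [0, 0, 0]],
  [[-0.6, -3.5, 0], [0, 0, 0]],
  [[-0.5, -3.5, 0], [0, 0, 0]],
  [[-0.5, -3.5, 0], [0, 0, 0]],
  [[-0.5, -3.5, 0], [0, 0, 0]],
  [[-0.6, -3.9, 0], [0, 0, 0]],
  [[0, 0, 0], [0, 0, 0]],
  [[0, 0, 0], [0, 0, 0]],
  [[0, 0, -2], [0, 0, 0]],
])

```text
clock: 27.55
tool_pos: [0.4377, -0.2977, 0.1324]
eef_rot: [0.661, 0.75, 0.001, 0.001]
contact_force: [-0.1, -0.6, -0.0]
opening: 1.003
finger_force: 0.0
```

Down to z ≈ 0.0505, then grip.

>>> step_arm([
  [[0, 0, -2], [0, 0, 0]],
  [[0, 0, -2], [0, 0, 0]],
  [[0, 0, -2], [0, 0, 0]],
  [[0, 0, -1.5], [0, 0, 0]],
  [[0, 0, -0.5], [0, 0, 0]],
  [[0, 0, 0], [0, 0, 0]],
  [[0, 0, 0], [0, 0, 0]],
  [[0, 0, 0], [0, 0, 0]],
  [[0, 0, 0], [0, 0, 0]],
  [[0, 0, 0], [0, 0, 0]],
])

```text
clock: 28.55
tool_pos: [0.4365, -0.2987, 0.0522]
eef_rot: [0.662, 0.75, 0.0, 0.0]
contact_force: [-0.5, 0.8, 0.1]
opening: 0.998
finger_force: 0.0
```

>>> step_arm([
  [[0, 0, 0], [0, 0, 0]],
  [[0, 0, 0], [0, 0, 0]],
  [[0, 0, 0], [0, 0, 0]],
  [[0, 0, 0], [0, 0, 0]],
  [[0, 0, 0], [0, 0, 0]],
  [[0, 0, 0], [0, 0, 0]],
  [[0, 0, 0], [0, 0, 0]],
  [[0, 0, 0], [0, 0, 0]],
  [[0, 0, 0], [0, 0, 0]],
  [[0, 0, 0], [0, 0, 0]],
], fingers=0, grip_force=20)

```text
clock: 29.55
tool_pos: [0.4365, -0.2985, 0.0518]
eef_rot: [0.662, 0.75, 0.0, 0.0]
contact_force: [0.2, 0.0, 0.0]
opening: 0.495
finger_force: 20.0
```

>>> step_arm([
  [[0, 0, 2], [0, 0, 0]],
  [[0, 0, 3], [0, 0, 0]],
  [[0.8, 2.8, 0], [0, 0, 0]],
  [[1, 3.5, 0], [0, 0, 0]],
  [[1, 3.5, 0], [0, 0, 0]],
  [[1, 3.5, 0], [0, 0, 0]],
  [[1, 3.5, 0], [0, 0, 0]],
  [[1, 3.5, 0], [0, 0, 0]],
  [[1, 3.5, 0], [0, 0, 0]],
  [[1, 3.5, 0], [0, 0, 0]],
])

```text
clock: 30.55
tool_pos: [0.5141, -0.024, 0.1016]
eef_rot: [0.662, 0.75, -0.0, -0.0]
contact_force: [0.6, -0.4, -1.0]
opening: 0.493
finger_force: 20.0
```

>>> step_arm([
  [[1, 3.5, 0], [0, 0, 0]],
  [[1.2, 4, 0], [0, 0, 0]],
  [[0, 0, 0], [0, 0, 0]],
  [[0, 0, 0], [0, 0, 0]],
  [[0, 0, -1.2], [0, 0, 0]],
  [[0, 0, -1.2], [0, 0, 0]],
  [[0, 0, -0.8], [0, 0, 0]],
  [[0, 0, -0.5], [0, 0, 0]],
  [[0, 0, 0], [0, 0, 0]],
  [[0, 0, 0], [0, 0, 0]],
])

```text
clock: 31.55
tool_pos: [0.5362, 0.0493, 0.0645]
eef_rot: [0.662, 0.75, -0.0, -0.0]
contact_force: [0.3, 0.3, -1.6]
opening: 0.491
finger_force: 20.0
```

>>> step_arm([
  [[0, 0, 0], [0, 0, 0]],
  [[0, 0, 0], [0, 0, 0]],
  [[0, 0, 0], [0, 0, 0]],
  [[0, 0, 0], [0, 0, 0]],
  [[0, 0, 1], [0, 0, 0]],
  [[0, 0, 3], [0, 0, 0]],
  [[0, 0, 3], [0, 0, 0]],
  [[0, 0, 2], [0, 0, 0]],
  [[0, -2.5, 0], [0, 0, 0]],
  [[0, -3.5, 0], [0, 0, 0]],
], fingers=1)

```text
clock: 32.55
tool_pos: [0.5372, -0.0085, 0.1564]
eef_rot: [0.66, 0.752, 0.002, 0.001]
contact_force: [0.4, 0.4, 0.4]
opening: 1.002
finger_force: 0.0
```

>>> step_arm([
  [[-0.1, -3.5, 0], [0, 0, 0]],
  [[-0.1, -3.5, 0], [0, 0, 0]],
  [[-0.1, -3.5, 0], [0, 0, 0]],
  [[-0.1, -3.5, 0], [0, 0, 0]],
  [[-0.1, -3.5, 0], [0, 0, 0]],
  [[-0.1, -3.5, 0], [0, 0, 0]],
  [[-0.1, -3.5, 0], [0, 0, 0]],
  [[0, -3.2, 0], [0, 0, 0]],
  [[0, 0, 0], [0, 0, 0]],
  [[0, 0, -1.5], [0, 0, 0]],
])

```text
clock: 33.55
tool_pos: [0.5302, -0.2893, 0.1418]
eef_rot: [0.663, 0.749, 0.0, 0.002]
contact_force: [1.0, -0.2, 0.3]
opening: 1.0
finger_force: 0.0
```

>>> step_arm([
  [[0, 0, -2], [0, 0, 0]],
  [[0, 0, -2], [0, 0, 0]],
  [[0, 0, -2], [0, 0, 0]],
  [[0, 0, -2], [0, 0, 0]],
  [[0, 0, -0.7], [0, 0, 0]],
  [[0, 0, 0], [0, 0, 0]],
  [[0, 0, 0], [0, 0, 0]],
  [[0, 0, 0], [0, 0, 0]],
  [[0, 0, 0], [0, 0, 0]],
  [[0, 0, 0], [0, 0, 0]],
])

```text
clock: 34.55
tool_pos: [0.5296, -0.2877, 0.0534]
eef_rot: [0.662, 0.75, 0.0, 0.001]
contact_force: [0.3, -0.1, 0.2]
opening: 0.999
finger_force: 0.0
```

>>> step_arm([
  [[0, 0, 0], [0, 0, 0]],
  [[0, 0, 0], [0, 0, 0]],
  [[0, 0, 0], [0, 0, 0]],
  [[0, 0, 0], [0, 0, 0]],
  [[0, 0, 0], [0, 0, 0]],
  [[0, 0, 0], [0, 0, 0]],
  [[0, 0, 0], [0, 0, 0]],
  [[0, 0, 0], [0, 0, 0]],
  [[0, 0, 0], [0, 0, 0]],
  [[0, 0, 0], [0, 0, 0]],
], fingers=0)

```text
clock: 35.55
tool_pos: [0.5293, -0.2874, 0.0528]
eef_rot: [0.662, 0.75, 0.0, 0.0]
contact_force: [0.3, -0.6, -0.1]
opening: 0.493
finger_force: 20.0
```

>>> step_arm([
  [[0, 0, 2], [0, 0, 0]],
  [[0, 0, 3], [0, 0, 0]],
  [[0.2, 2.5, 0], [0, 0, 0]],
  [[0.2, 3.5, 0], [0, 0, 0]],
  [[0.2, 3.5, 0], [0, 0, 0]],
  [[0.2, 3.5, 0], [0, 0, 0]],
  [[0.2, 3.5, 0], [0, 0, 0]],
  [[0.2, 3.5, 0], [0, 0, 0]],
  [[0.3, 3.5, 0], [0, 0, 0]],
  [[0.2, 2.8, 0], [0, 0, 0]],
])

```text
clock: 36.55
tool_pos: [0.546, -0.0218, 0.1025]
eef_rot: [0.661, 0.75, 0.0, -0.001]
contact_force: [1.9, 0.4, -2.3]
opening: 0.494
finger_force: 20.0
```

>>> step_arm([
  [[0, 0, 0], [0, 0, 0]],
  [[0, 0, 0], [0, 0, 0]],
  [[0, 0, 0], [0, 0, 0]],
  [[0, 0, -1.2], [0, 0, 0]],
  [[0, 0, -1.2], [0, 0, 0]],
  [[0, 0, -0.8], [0, 0, 0]],
  [[0, 0, -0.5], [0, 0, 0]],
  [[0, 0, 0], [0, 0, 0]],
  [[0, 0, 0], [0, 0, 0]],
  [[0, 0, 0], [0, 0, 0]],
])

```text
clock: 37.55
tool_pos: [0.5464, -0.0244, 0.0657]
eef_rot: [0.662, 0.75, 0.0, 0.0]
contact_force: [0.7, 0.1, -2.0]
opening: 0.488
finger_force: 20.0
```

>>> step_arm([
  [[0, 0, 0], [0, 0, 0]],
  [[0, 0, 0], [0, 0, 0]],
  [[0, 0, 0], [0, 0, 0]],
  [[0, 0, 0], [0, 0, 0]],
  [[0, 0, 1], [0, 0, 0]],
  [[0, 0, 3], [0, 0, 0]],
  [[0, 0, 3], [0, 0, 0]],
  [[0, 0, 2], [0, 0, 0]],
  [[0.8, -2.6, 0], [0, 0, 0]],
  [[0.8, -2.6, 0], [0, 0, 0]],
], fingers=1)

```text
clock: 38.55
tool_pos: [0.5631, -0.0761, 0.1576]
eef_rot: [0.661, 0.751, 0.001, 0.001]
contact_force: [0.1, -0.8, 0.5]
opening: 0.999
finger_force: 0.0
```

>>> step_arm([
  [[1, -3.3, 0], [0, 0, 0]],
  [[1, -3.3, 0], [0, 0, 0]],
  [[1, -3.3, 0], [0, 0, 0]],
  [[1, -3.3, 0], [0, 0, 0]],
  [[1, -3.3, 0], [0, 0, 0]],
  [[1, -3.4, 0], [0, 0, 0]],
  [[0, 0, 0], [0, 0, 0]],
  [[0, 0, 0], [0, 0, 0]],
  [[0, 0, -1.5], [0, 0, 0]],
  [[0, 0, -1.5], [0, 0, 0]],
])

```text
clock: 39.55
tool_pos: [0.6225, -0.2733, 0.125]
eef_rot: [0.661, 0.751, 0.001, -0.0]
contact_force: [-0.5, -0.2, -0.3]
opening: 1.001
finger_force: 0.0
```

>>> step_arm([
  [[0, 0, -2], [0, 0, 0]],
  [[0, 0, -2], [0, 0, 0]],
  [[0, 0, -2], [0, 0, 0]],
  [[0, 0, -1.3], [0, 0, 0]],
  [[0, 0, 0], [0, 0, 0]],
  [[0, 0, 0], [0, 0, 0]],
  [[0, 0, 0], [0, 0, 0]],
  [[0, 0, 0], [0, 0, 0]],
  [[0, 0, 0], [0, 0, 0]],
  [[0, 0, 0], [0, 0, 0]],
])

```text
clock: 40.55
tool_pos: [0.6225, -0.2756, 0.0533]
eef_rot: [0.662, 0.75, 0.0, 0.0]
contact_force: [0.2, -0.4, -1.1]
opening: 1.002
finger_force: 0.0
```

>>> step_arm([
  [[0, 0, 0], [0, 0, 0]],
  [[0, 0, 0], [0, 0, 0]],
  [[0, 0, 0], [0, 0, 0]],
  [[0, 0, 0], [0, 0, 0]],
  [[0, 0, 0], [0, 0, 0]],
  [[0, 0, 0], [0, 0, 0]],
  [[0, 0, 0], [0, 0, 0]],
  [[0, 0, 0], [0, 0, 0]],
  [[0, 0, 0], [0, 0, 0]],
  [[0, 0, 0], [0, 0, 0]],
], fingers=0)

```text
clock: 41.55
tool_pos: [0.6224, -0.2754, 0.0527]
eef_rot: [0.662, 0.75, 0.0, 0.0]
contact_force: [0.7, 0.0, -0.6]
opening: 0.492
finger_force: 20.0
```

>>> step_arm([
  [[0, 0, 2], [0, 0, 0]],
  [[0, 0, 3], [0, 0, 0]],
  [[-0.9, 2.5, 0], [0, 0, 0]],
  [[-0.9, 2.5, 0], [0, 0, 0]],
  [[-1, 2.6, 0], [0, 0, 0]],
  [[-1, 2.6, 0], [0, 0, 0]],
  [[-1, 2.6, 0], [0, 0, 0]],
  [[-0.9, 2.5, 0], [0, 0, 0]],
  [[-0.9, 2.5, 0], [0, 0, 0]],
  [[0, 0, 0], [0, 0, 0]],
])

```text
clock: 42.55
tool_pos: [0.5548, -0.0923, 0.1025]
eef_rot: [0.659, 0.752, 0.0, -0.002]
contact_force: [-0.2, -0.0, -1.4]
opening: 0.489
finger_force: 20.0
```

>>> step_arm([
  [[0, 0, 0], [0, 0, 0]],
  [[0, 0, 0], [0, 0, 0]],
  [[0, 0, -1.2], [0, 0, 0]],
  [[0, 0, -1.2], [0, 0, 0]],
  [[0, 0, -0.8], [0, 0, 0]],
  [[0, 0, -0.5], [0, 0, 0]],
  [[0, 0, 0], [0, 0, 0]],
  [[0, 0, 0], [0, 0, 0]],
  [[0, 0, 0], [0, 0, 0]],
  [[0, 0, 0], [0, 0, 0]],
])

```text
clock: 43.55
tool_pos: [0.5564, -0.0974, 0.0658]
eef_rot: [0.662, 0.75, 0.0, 0.0]
contact_force: [0.3, -0.4, -1.0]
opening: 0.492
finger_force: 20.0
```

>>> step_arm([
  [[0, 0, 0], [0, 0, 0]],
  [[0, 0, 0], [0, 0, 0]],
  [[0, 0, 0], [0, 0, 0]],
  [[0, 0, 0], [0, 0, 0]],
  [[0, 0, 1], [0, 0, 0]],
  [[0, 0, 3], [0, 0, 0]],
  [[0, 0, 3], [0, 0, 0]],
  [[0, 0, 3], [0, 0, 0]],
  [[0, 0, 3], [0, 0, 0]],
  [[0, 0, 3], [0, 0, 0]],
], fingers=1)

```text
clock: 44.55
tool_pos: [0.5561, -0.0975, 0.2278]
eef_rot: [0.662, 0.75, 0.0, 0.0]
contact_force: [-0.3, -0.2, 0.1]
opening: 0.997
finger_force: 0.0
```

>>> step_arm([
  [[-1, 3, 1], [0, 0, 0]],
  [[-1, 3, 1], [0, 0, 0]],
  [[-1, 3, 1], [0, 0, 0]],
  [[-1, 3, 1], [0, 0, 0]],
  [[-1, 3, 1], [0, 0, 0]],
  [[0, 3, 0], [0, 0, 0]],
  [[0, 0, 0], [0, 0, 0]],
  [[0, 0, 0], [0, 0, 0]],
  [[0, 0, 0], [0, 0, 0]],
  [[0, 0, 0], [0, 0, 0]],
])

```text
clock: 45.55
tool_pos: [0.5063, 0.081, 0.2758]
eef_rot: [0.662, 0.749, -0.0, 0.0]
contact_force: [-0.2, -0.1, 0.0]
opening: 0.999
finger_force: 0.0
```

Run:
```python
from h import *
J=dict(red=(.5365,.0497),yellow=(.547,-.0245),blue=(.557,-.0975))
for n in ['scene','side','wrist']:
    D=pts(n); print(n)
    if n=='scene': save(D[0],'final')
    for k in J: print(k,find('',k,.10,.118,J[k],.04,D))
    print(find('','purple',.03,.045,(.617,-.06),.05,D),find('','green',.024,.06,(.535,.3),.06,D))
```

```text
scene
red (array([0.5378, 0.0485]), 0.0218, np.float64(0.1097), 365)
yellow (array([ 0.5468, -0.0241]), 0.0209, np.float64(0.11), 313)
blue (array([ 0.5574, -0.0977]), 0.0218, np.float64(0.1099), 468)
(array([ 0.6175, -0.0578]), 0.0205, np.float64(0.036), 323) (array([0.5356, 0.2997]), 0.0211, np.float64(0.0276), 166)
side
red (array([0.5369, 0.0457]), 0.0243, np.float64(0.1107), 180)
yellow (array([ 0.545 , -0.0253]), 0.022, np.float64(0.1111), 141)
blue (array([ 0.5545, -0.099 ]), 0.0217, np.float64(0.1052), 27)
(array([ 0.6186, -0.0615]), 0.0201, np.float64(0.0371), 74) (array([0.535 , 0.2979]), 0.0215, np.float64(0.0289), 86)
wrist
red (array([0.5354, 0.0499]), 0.0211, np.float64(0.1109), 823)
yellow (array([ 0.5456, -0.0225]), 0.0207, np.float64(0.1111), 915)
blue (array([ 0.5569, -0.1116]), 0.0147, np.float64(0.1111), 98)
(array([ 0.6156, -0.0561]), 0.0192, np.float64(0.0371), 559) None
```

View pics/final.png

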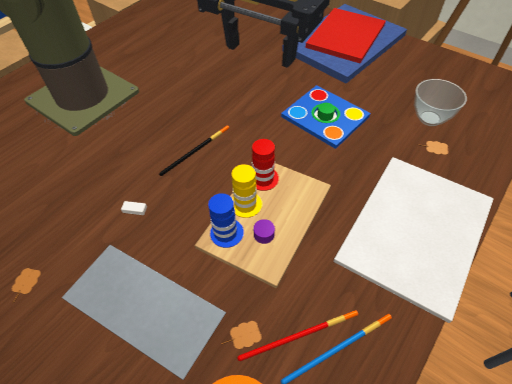

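The final view shows each jar upright on the coaster of its own colour, at (263,165), (244,190) and (225,220). The green cake is seated at (326,112), the purple cake hasn't moved, and the arm is clear.

```bash
python3 -c "
from plant import r
print(r.finish_job())"
```

```text
the job is handed in; nothing more can be done
None
```

I handed the job in at about 46 s of the 131 s allowed: all three jars are back upright on their own coasters, the green cake is seated in the well and the purple cake is where it was; the hand-in returned no verdict, so this rests on my own camera measurements.

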